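Set out the camera-fitting parts in a row on the notepad

ROBOT

A 6-joint arm with a two-finger parallel gripper is mounted at the origin on the work surface; the furniture and walls round the work are solid. World frame = base frame: x ahead of the robot, y to its left, z up, the work surface at z = 0. Lengths are in mm, angles in rad, forces in N, time in s.
With the tool pointing down it reaches from about 275 to 1000 mm from the base axis. Payload 8.4 kg.
Tool frame: the origin (TCP) lies between the finger pads; the fingertips stand ctrl.tcp_to_tips ahead of it and the grasp point (between the pads) is the TCP (ctrl.tcp_to_tips is the distance from the TCP to the fingertips, in mm); y points along the fingers, z is the direction in which the jaws open and shut, and the axes are right-handed (so a half turn about y gives the same grasp; the last joint's range is limited). The gripper opens to 85 mm and grips with 20 to 120 N. Pads are 22 mm wide; open, the fingers measure 114 mm over their backs; the gripper's body (76 mm by 85 mm) begins 54 mm behind the grasp point. The pads swing forward as they close: fully open they stand 13 mm farther back than shut.
Start: joints at [-1.188, 0.353, 1.633, -0, 1.155, -0.002], TCP at [234.607, -579.299, 250.281] pointing down, gripper open.
Joint ranges: [-2.63, 2.63], [-0.92, 2.1], [0.06, 2.66], [-1.3, 4.44], [0, 2.69], [-3.02, 3.02]. Speed limits (rad/s): [2.22, 2.22, 2.79, 3.14, 3.14, 3.14].

INTERFACE

Orientations are given as a unit quaternion [x, y, z, w].
In Python, from plant import ctrl gives the robot as it stands. Calls block until the motion is done:
- ctrl.reach(position, orientation): joint-space move of the TCP to a pose.
- ctrl.move_linear(position, rotation=None, speed=150, force_limit=None): straight line of the TCP; rotation=None keeps the orientation; speed is the mean speed in mm/s. With force_limit (N) it stops when the force on the tool has changed by that much, and returns True; else False.
- ctrl.move_joints(angles): joint-space move.
- ctrl.grip(opening, strength=None): finger opening in mm; strength is the grip in N (None keeps the last); returns when the fingers have stopped.
- ctrl.dwell(seconds).
- ctrl.ik(position, orientation): joint angles nearest the present ones, or None.
- ctrl.get_image(name): name is "scene" or "top" or "wrist"; returns a dict with "frame" (420x560x3 uint8, red, green, blue), "fov_y" (degrees; the focal length in pixels is half the picture's height over the tangent of half this angle, whatever the lens; pixels are square), "cx", "cy" (the principal point, pixels), "k1" (the pictures are not rectified: a ray, as slopes to the right and down, at radius r is drawn at 1 + k1 r^2 times it, then the intrinsics apply), "rvec" (rotation vector, rad) and "tvec" (3), from world to camera coordinates, as OpenCV has them. Camera axes: x right, y down, z forward; pixel columns grow to the right and rows downward; lengths in mm; the calibration is good to about 2 mm. A picture is of the moment at which its call begins. There is no depth.
A pose or a line that the arm cannot do raises ctrl.Unreachable and nothing moves.
- ctrl.hand_in(): hands the job in, once; it reports no verdict.
Readings, each from a call of its own:
- ctrl.read_t(): time.
- ctrl.read_joints(): joint angles.
- ctrl.read_joint_velocities(): joint speeds.
- ctrl.read_effort(): joint torques, N m.
- ctrl.read_tool_pos(): TCP position.
- ctrl.read_eef_rot(): TCP orientation.
- ctrl.read_force(): force on the tool from outside, world axes, zero at the start.
- ctrl.read_moment(): the same for the moment, N m.
- ctrl.read_grip_width(): finger opening in mm.
Only numpy, scipy, OpenCV 4.12 (cv2) and the standard library are available. Lean on these libraries where they do the work, as an engineer would, in place of code of your own. Each camera call takes 0.05 s, during which the arm holds its last target.

TASK

Set out the parts for the camera fitting, which now stand behind the lamp supply, in a row along the middle of the notepad to its left: stand the white canister at the centre of the pad with the adapter ring resting squarely on top of it, stand the objective in the middle of the free space between the canister and the end of the pad where the wafer carrier lies, and the eyepiece likewise on the side of the black canister. All stand upright and free, nothing is tipped over on the way, and the dropper bottle stays where it is.

Things in the scene. Friction and masses are not known exactly. Their poses are not given: they have to be found in the camera images.
- white_canister: Part to move: off-white screw canister, a plain upright cylinder 41 mm in diameter and 50 mm high with a flat top. Origin at the centre of its underside, z up. Grasp round the body at any height. All parts to move start on the strip of bench behind the lamp supply and the drawer chest (both end before x 0.556; the chest is 0.13 m high), with the bench edge at x 0.68 and wall plugs from x 0.70.
- cmount_ring: Part to move: black camera adapter ring lying flat, 40 mm outer diameter, open in the middle, 18 mm high. Origin at the centre of its underside, z along its axis. Grasp across the outside.
- objective: Part to move: small silvery-white microscope objective standing on its flange, 44 mm high; 27 mm in diameter at the foot, 25 mm at 29 mm height, then a cone to the tip. Origin at the centre of its underside, z up. Grasp round the body 10 to 28 mm above the foot.
- eyepiece: Part to move: black microscope eyepiece with a thin white band, standing upright, 63 mm high; 39 mm in diameter near the foot, 33 mm at 36 mm height, narrower above. Origin at the centre of its underside, z up. Grasp round the body 15 to 33 mm above the foot.
- pad: Notepad lying flat, fixed: 148 mm long (its x axis) by 105 mm wide (its y axis), 10 mm thick, so its top is 10 mm above its origin. Origin under its centre on the bench. It lies with its long axis roughly along world x, left of the lamp supply (a box that fills x 0.28 to 0.54, y 0 to 0.205, 0.21 m high; carry things over it).
- carrier: Marker: round whitish wafer carrier, a flat dish 64 mm in diameter, 14 mm high, fixed just off one end of the pad, about 112 mm from the pad's centre. Origin at the centre of its underside. Which end it lies at varies.
- black_canister: Marker: black screw canister, upright cylinder 37 mm in diameter, 62 mm high, fixed just off the other end of the pad, about 112 mm from the pad's centre. Origin at the centre of its underside.
- dropper: Bystander: dark red-brown dropper bottle with a black cap, 36 mm in diameter, 86 mm high, loose, behind the drawer chest, right of the parts. Origin at the centre of its underside. Not part of the job. Keep the arm clear of two monitor panels, one left (edge at x 0.54, y 0.34, 0.28 to 0.57 m high) and one right (edge at x 0.32, y -0.17, 0.21 to 0.50 m high).
There are look-alikes about, which are no part of the job. Leave any yellow look-alike of the white_canister alone. What is shaped like the eyepiece but blue is not meant.

How it is judged:
By the outcome, as a careful person would: the job done as asked, in the order asked, and still so for the second after the job is handed in, with the robot touching nothing.
It also fails if it takes over 133 s, if anything falls off the work surface, if the arm or the gripper's body presses on something with over 40 N, if the wrist force passes 120 N, or if a joint passes its speed limit or range.

## Working session

There is one attempt and no reset: what is moved stays moved. The work goes in short steps, each a Python script; the robot and the scene stay as the last script left them, time stands still between calls to the robot, and variables do not carry over. Pictures are saved under pics/ and viewed, and the job is handed in when it is done.

```bash
ls; mkdir -p pics; python3 - <<'E'
from plant import ctrl
import cv2
for n in ["scene","top","wrist"]:
    d=ctrl.get_image(n); cv2.imwrite(f"pics/{n}0.png",d["frame"][:,:,::-1])
    print(n,{k:v for k,v in d.items() if k!="frame"})
print(ctrl.tcp_to_tips,ctrl.read_t(),ctrl.read_eef_rot())
E
```

```text
pics
scene {'fov_y': 49.59965427419607, 'cx': 277.9918443413417, 'cy': 203.72456578998307, 'k1': -0.11895158226689823, 'rvec': array([ 0.71626227,  2.75554853, -0.906075  ]), 'tvec': array([ 416.56818099, -123.09538373, 1271.95512668])}
top {'fov_y': 45.94799278943784, 'cx': 280.25857704482564, 'cy': 208.72945658713056, 'k1': 0.06061409874541988, 'rvec': array([ 2.18321836, -2.16475069,  0.13828713]), 'tvec': array([ -51.19305472,  451.31433322, 1359.30900928])}
wrist {'fov_y': 67.15302100197303, 'cx': 274.9263961239848, 'cy': 210.11073993469256, 'k1': -0.07414581426288676, 'rvec': array([-2.36990643,  1.59563411,  0.26646258]), 'tvec': array([-625.62273556,  -42.49211361,  380.72176401])}
19.0 0.15 [-0.13529229  0.69441822 -0.69369762  0.13514047]
```

View pics/scene0.png

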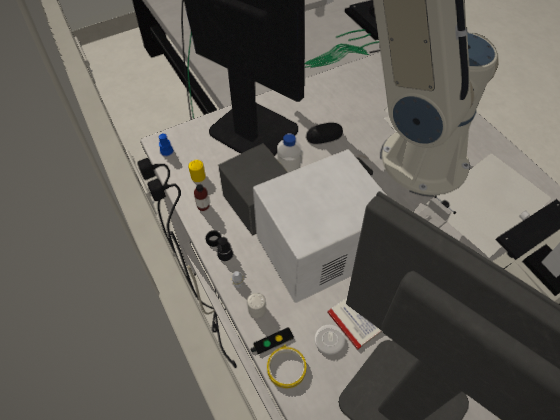

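View pics/top0.png

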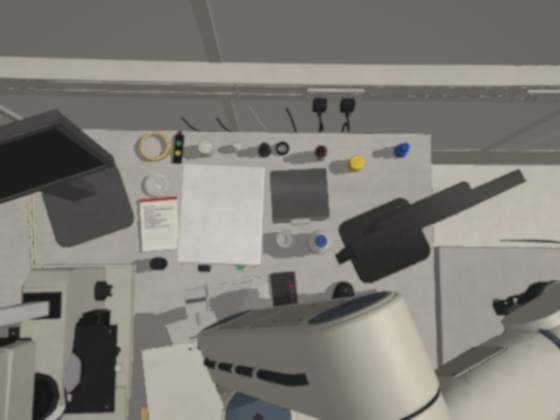

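View pics/wrist0.png

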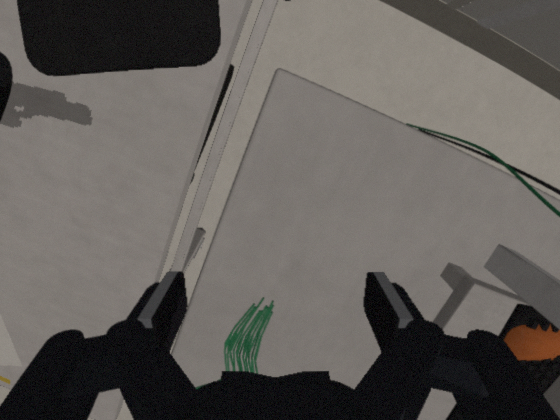

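Top view, left to right along the back strip: white canister (205,148), objective (238,147), eyepiece (264,150), ring (282,148), dropper (321,152). The look-alikes are the yellow canister (356,163) and the blue eyepiece (402,150). The pad is at (159,224), with the carrier at its far end (156,185) and the black canister at its near end (158,264). The white canister and the black eyepiece fit the descriptions by colour, so I'll enlarge to confirm.

```bash
cat > h.py <<'E'
from plant import ctrl
import cv2, numpy as np
def cam(d):
    h=d["frame"].shape[0]; f=h/2/np.tan(np.radians(d["fov_y"])/2)
    return np.array([[f,0,d["cx"]],[0,f,d["cy"]],[0,0,1.]]),np.array([d["k1"],0,0,0.]),np.array(d["rvec"]),np.array(d["tvec"])
def proj(d,P):
    K,D,r,t=cam(d); return cv2.projectPoints(np.float64(P).reshape(-1,1,3),r,t,K,D)[0].reshape(-1,2)
def unproj(d,px,z):
    K,D,r,t=cam(d); u=cv2.undistortPoints(np.float64(px).reshape(-1,1,2),K,D).reshape(-1,2)
    R=cv2.Rodrigues(r)[0]; C=-R.T@t; ray=np.c_[u,np.ones(len(u))]@R
    return C+ray*((np.broadcast_to(z,len(u))-C[2])/ray[:,2])[:,None]
def crop(d,x0,y0,w,h,s,name):
    c=d["frame"][y0:y0+h,x0:x0+w,::-1]; cv2.imwrite("pics/"+name,cv2.resize(c,None,fx=s,fy=s,interpolation=cv2.INTER_CUBIC))
E
python3 - <<'E'
from h import *
d=ctrl.get_image("top"); np.savez("top0.npz",**d)
crop(d,130,130,200,145,4,"top_c.png")
s=ctrl.get_image("scene"); np.savez("scene0.npz",**s)
crop(s,130,120,266,200,3,"scene_c.png")
for p,z in [((205,148),50),((238,147),44),((264,150),63),((282,148),18),((321,152),86),((156,185),14),((158,264),62),((159,224),10)]:
    print(p,unproj(d,p,z).round(0))
E
```

```text
(205, 148) [[616. 163.  50.]]
(238, 147) [[622.  72.  44.]]
(264, 150) [[610.  -1.  63.]]
(282, 148) [[626. -51.  18.]]
(321, 152) [[ 601. -155.   86.]]
(156, 185) [[517. 302.  14.]]
(158, 264) [[297. 278.  62.]]
(159, 224) [[407. 291.  10.]]
```

View pics/top_c.png

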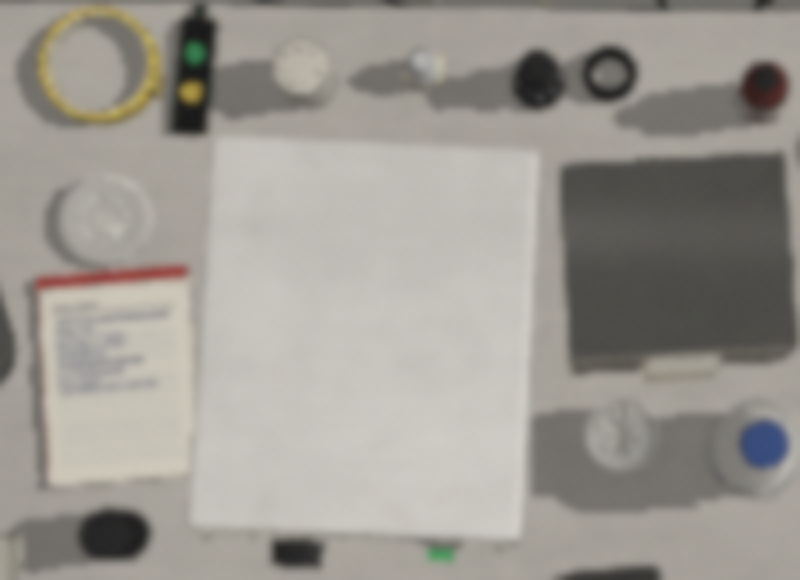

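View pics/scene_c.png

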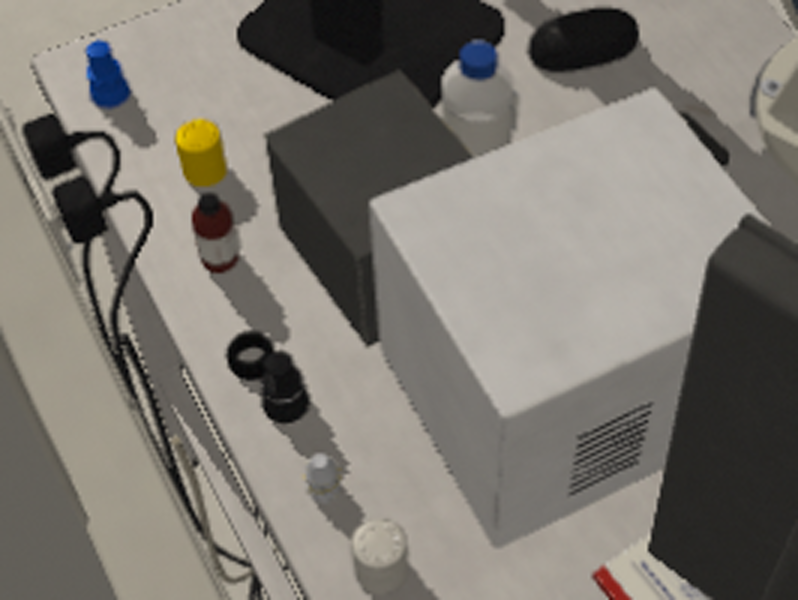

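```bash
cat >> h.py <<'E'
from scipy.spatial.transform import Rotation as Ro
def down(jaw):  # tool y down, tool z (jaw dir) at world angle jaw
    z=np.array([np.cos(jaw),np.sin(jaw),0]); y=np.array([0,0,-1.]); x=np.cross(y,z)
    return Ro.from_matrix(np.c_[x,y,z]).as_quat()
E
python3 - <<'E'
from h import *
from scipy.optimize import least_squares
d=ctrl.get_image("top")
print("jaw now",Ro.from_quat(ctrl.read_eef_rot()).as_matrix().round(2).tolist())
rows=[]
for r in (400,500,600,700):
  for z in (30,200,400,600):
    q=ctrl.ik([r,0,z],down(0))
    if q is None: print(r,z,None);continue
    rows.append((r,z,*q))
A=np.array(rows)
def f(p):
    a1,d1,L1,L2,off,d6=p
    q2,q3=A[:,3],A[:,4]; s=q2+q3
    r=a1+L1*np.sin(q2)+L2*np.sin(s)+off*np.cos(s)
    z=d1+L1*np.cos(q2)+L2*np.cos(s)-off*np.sin(s)-d6
    return np.r_[r-A[:,0],z-A[:,1]]
best=min((least_squares(f,x0) for x0 in ([0,300,400,400,0,200],[50,300,450,450,30,200])),key=lambda s:s.cost)
print(best.cost,best.x.round(1)); print(A.round(2))
for p,z in [((340,255),500),((525,178),500),((340,255),210),((110,155),570),((110,155),280),((0,120),570)]: print(p,z,unproj(d,p,z).round(0))
# jaw candidates: j6
for x,y in [(620,160),(620,-50),(407,291)]:
  for j in np.radians([0,90,180,270]): 
    q=ctrl.ik([x,y,200],down(j)); print(x,y,round(np.degrees(j)),None if q is None else np.round(q,2))
E
```

```text
jaw now [[-0.93, -0.0, 0.38], [-0.38, 0.0, -0.93], [-0.0, -1.0, -0.0]]
3.834410702206466e-07 [  0.   -7.1 568.1 494.3  58.5  22.6]
[[ 4.00e+02  3.00e+01 -0.00e+00  4.00e-01  2.26e+00 -0.00e+00  4.90e-01
  -0.00e+00]
 [ 4.00e+02  2.00e+02 -0.00e+00  6.00e-02  2.14e+00 -0.00e+00  9.40e-01
  -0.00e+00]
 [ 4.00e+02  4.00e+02 -0.00e+00 -1.40e-01  1.86e+00 -0.00e+00  1.42e+00
  -0.00e+00]
 [ 4.00e+02  6.00e+02 -0.00e+00 -1.60e-01  1.48e+00 -0.00e+00  1.83e+00
  -0.00e+00]
 [ 5.00e+02  3.00e+01 -0.00e+00  4.90e-01  2.05e+00 -0.00e+00  6.00e-01
  -0.00e+00]
 [ 5.00e+02  2.00e+02 -0.00e+00  2.20e-01  1.95e+00 -0.00e+00  9.80e-01
  -0.00e+00]
 [ 5.00e+02  4.00e+02 -0.00e+00  4.00e-02  1.70e+00 -0.00e+00  1.41e+00
  -0.00e+00]
 [ 5.00e+02  6.00e+02 -0.00e+00  1.00e-02  1.32e+00 -0.00e+00  1.81e+00
  -0.00e+00]
 [ 6.00e+02  3.00e+01 -0.00e+00  6.00e-01  1.83e+00 -0.00e+00  7.20e-01
  -0.00e+00]
 [ 6.00e+02  2.00e+02 -0.00e+00  3.70e-01  1.74e+00 -0.00e+00  1.04e+00
  -0.00e+00]
 [ 6.00e+02  4.00e+02 -0.00e+00  2.10e-01  1.50e+00 -0.00e+00  1.43e+00
  -0.00e+00]
 [ 6.00e+02  6.00e+02 -0.00e+00  1
[... 460 characters left out ...]
00.]]
(340, 255) 210 [[ 321. -188.  210.]]
(110, 155) 570 [[480. 250. 570.]]
(110, 155) 280 [[543. 345. 280.]]
(0, 120) 570 [[537. 431. 570.]]
620 160 0 [ 0.25  0.43  1.64 -0.    1.07  0.25]
620 160 90 [ 0.25  0.43  1.64 -0.    1.07 -1.32]
620 160 180 [ 0.25  0.43  1.64 -0.    1.07 -2.89]
620 160 270 [ 0.25  0.43  1.64 -0.    1.07  1.82]
620 -50 0 [-0.08  0.4   1.69 -0.    1.06 -0.08]
620 -50 90 [-0.08  0.4   1.69 -0.    1.06 -1.65]
620 -50 180 None
620 -50 270 [-0.08  0.4   1.69 -0.    1.06  1.49]
407 291 0 [ 0.62  0.22  1.95 -0.    0.98  0.62]
407 291 90 [ 0.62  0.22  1.95 -0.    0.98 -0.95]
407 291 180 [ 0.62  0.22  1.95 -0.    0.98 -2.52]
407 291 270 [ 0.62  0.22  1.95 -0.    0.98  2.19]
```

```bash
python3 - <<'E'
from h import *
# tilt in the radial plane to find d6: tool dir = (sin t,0,-cos t)
base=np.array([550,0,300.])
for t in (0.3,-0.3):
    y=np.array([np.sin(t),0,-np.cos(t)]); z=np.array([np.cos(t),0,np.sin(t)]); x=np.cross(y,z)
    q=ctrl.ik(base,Ro.from_matrix(np.c_[x,y,z]).as_quat())
    s=q[1]+q[2]; r=568.1*np.sin(q[1])+494.3*np.sin(s)+58.5*np.cos(s)
    print(q, "d6",(base[0]-r)/np.sin(t))
E
```

```text
[-3.30149748e-03  4.44906836e-02  1.94005674e+00  1.29070153e-03
  8.57047180e-01 -3.99902894e-03] d6 323.7083788698793
[-2.32320665e-03  3.55708817e-01  1.54905076e+00 -6.86950123e-04
  1.53683233e+00 -2.19611734e-03] d6 323.6941039369615
```

```bash
python3 - <<'E'
from h import *
d=ctrl.get_image("wrist"); K,D,r,t=cam(d); R=cv2.Rodrigues(r)[0]; C=-R.T@t
T=Ro.from_quat(ctrl.read_eef_rot()).as_matrix(); p=np.array(ctrl.read_tool_pos())
print("cam in tool",(T.T@(C-p)).round(1),"axes in tool",(T.T@R.T).round(3).tolist())
p[2]=640; ctrl.move_linear(p,speed=400)
q=ctrl.ik([500,60,500],down(0)); qq=np.array(ctrl.read_joints()); qq[0]=q[0]; qq[5]=q[5]
ctrl.move_joints(qq); ctrl.reach([520,60,480],down(0))
d=ctrl.get_image("wrist"); np.savez("w1.npz",**d); cv2.imwrite("pics/w1.png",d["frame"][:,:,::-1])
print(ctrl.read_t(),ctrl.read_tool_pos())
E
```

```text
cam in tool [ -83.3 -123.6    1.2] axes in tool [[-0.001, 0.946, 0.323], [-0.0, -0.323, 0.946], [1.0, 0.001, 0.0]]
4.975 [521.40052887  59.94081326 481.77235158]
```

View pics/w1.png

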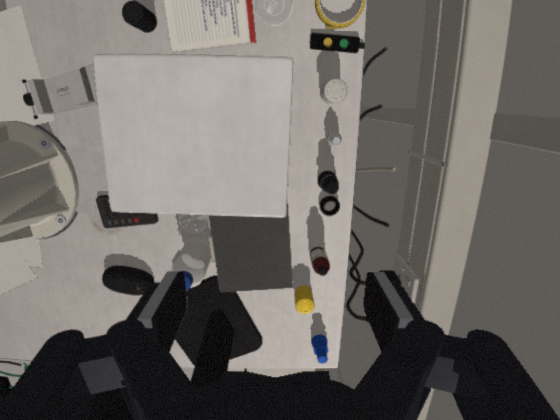

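```bash
python3 - <<'E'
from h import *
ctrl.reach([612,60,265],down(0))
d=ctrl.get_image("wrist"); np.savez("w2.npz",**d); cv2.imwrite("pics/w2.png",d["frame"][:,:,::-1])
ctrl.move_linear([560,120,320],speed=300)
ctrl.reach([385,290,290],down(np.pi/2))
d=ctrl.get_image("wrist"); np.savez("w3.npz",**d); cv2.imwrite("pics/w3.png",d["frame"][:,:,::-1])
print(ctrl.read_t(),ctrl.read_tool_pos(),ctrl.read_force())
E
```

```text
7.5417 [385.96228627 289.50930981 289.91518936] [-0.47126066 -0.08286761  0.71445763]
```

View pics/w2.png

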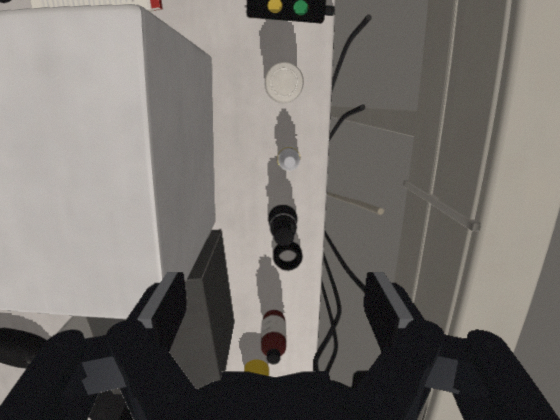

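View pics/w3.png

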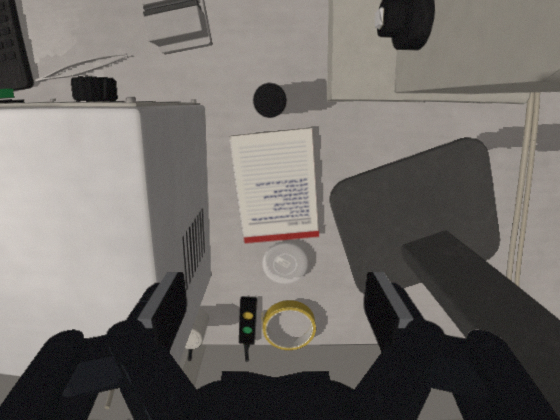

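```bash
cat >> h.py <<'E'
DIM={"white":[(0,20.5),(50,20.5)],"ring":[(0,20),(18,20)],"obj":[(0,13.5),(29,12.5),(44,5)],"eye":[(0,19.5),(36,16.5),(63,13)],
"black":[(0,18.5),(62,18.5)],"carrier":[(0,32),(14,32)]}
def overlay(d,items,x0,y0,w,h,s,name,pads=()):
    im=cv2.resize(d["frame"][y0:y0+h,x0:x0+w,::-1],None,fx=s,fy=s,interpolation=cv2.INTER_CUBIC)
    a=np.linspace(0,2*np.pi,60)
    tr=lambda p: np.round(((p-[x0,y0]+.5)*s-.5)*16).astype(np.int32)
    for k,x,y,z0 in items:
        for i,(z,r) in enumerate(DIM[k]):
            p=proj(d,np.c_[x+r*np.cos(a),y+r*np.sin(a),np.full(60,z0+z)])
            cv2.polylines(im,[tr(p)],True,[(0,255,0),(255,255,0),(255,0,255)][i],1,cv2.LINE_AA,4)
    for x,y,th in pads:
        c,sn=np.cos(th),np.sin(th)
        for z,col in ((10,(0,255,0)),(0,(255,255,0))):
            P=[(x+c*u-sn*v,y+sn*u+c*v,z) for u,v in ((74,52.5),(74,-52.5),(-74,-52.5),(-74,52.5))]
            cv2.polylines(im,[tr(proj(d,P))],True,col,1,cv2.LINE_AA,4)
    cv2.imwrite("pics/"+name,im)
E
python3 - <<'E'
from h import *
w2=dict(np.load("w2.npz")); w3=dict(np.load("w3.npz")); t=dict(np.load("top0.npz"))
g={}
for n,p,z in (("white",(284,83),50),("obj",(289,161),44),("ring",(288,256.5),18)): g[n]=unproj(w2,p,z)[0][:2]
g["eye"]=unproj(w2,(282.5,215),0)[0][:2]
g["carrier"]=unproj(w3,(286,262),14)[0][:2];g["black"]=unproj(w3,(269.5,100),62)[0][:2]
c=unproj(w3,[(231,136),(311,128),(319,237),(244,243)],10); print(c.round(1)); pc=c.mean(0)[:2]
th=np.arctan2(*((c[2]+c[3]-c[0]-c[1])[:2][::-1])); print(pc,th)
for k in g: print(k,g[k].round(1))
import pickle; pickle.dump((g,pc,th),open("g.pkl","wb"))
overlay(w2,[(k,*g[k],0) for k in ("white","obj","eye","ring")],240,50,100,230,3,"o2.png") if 0 else None
overlay(w2,[(k,*g[k],0) for k in ("white","obj")],245,50,80,140,4,"o2a.png")
overlay(w2,[(k,*g[k],0) for k in ("eye","ring")],245,190,80,100,6,"o2b.png")
overlay(w3,[(k,*g[k],0) for k in ("black","carrier")],200,70,160,220,2.7,"o3.png",[(*pc,th)])
overlay(t,[(k,*g[k],0) for k in g],130,130,200,145,4,"ot.png",[(*pc,th)])
a=cv2.imread("pics/o2a.png");b=cv2.imread("pics/o2b.png");b=cv2.resize(b,(400,500));H=max(a.shape[0],500)
pad=lambda i:cv2.copyMakeBorder(i,0,H-i.shape[0],0,0,0)
cv2.imwrite("pics/o2.png",np.hstack([pad(a),pad(b)]))
E
```

```text
[[342.3 233.3  10. ]
 [332.7 333.3  10. ]
 [480.2 349.4  10. ]
 [489.1 244.8  10. ]]
[411.08098975 290.17403575] 0.09345597686915552
white [623.  161.8]
obj [629.4  81.2]
ring [631.1 -49.1]
eye [623.9   2.3]
carrier [516.9 303.7]
black [299.8 282.8]
```

View pics/o2.png

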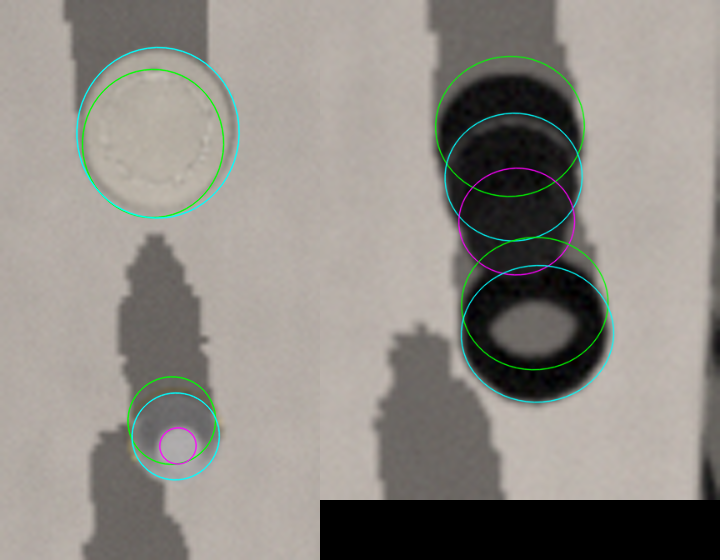

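View pics/o3.png

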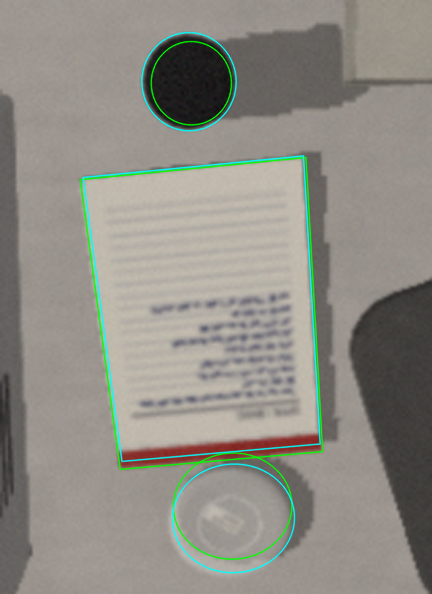

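View pics/ot.png

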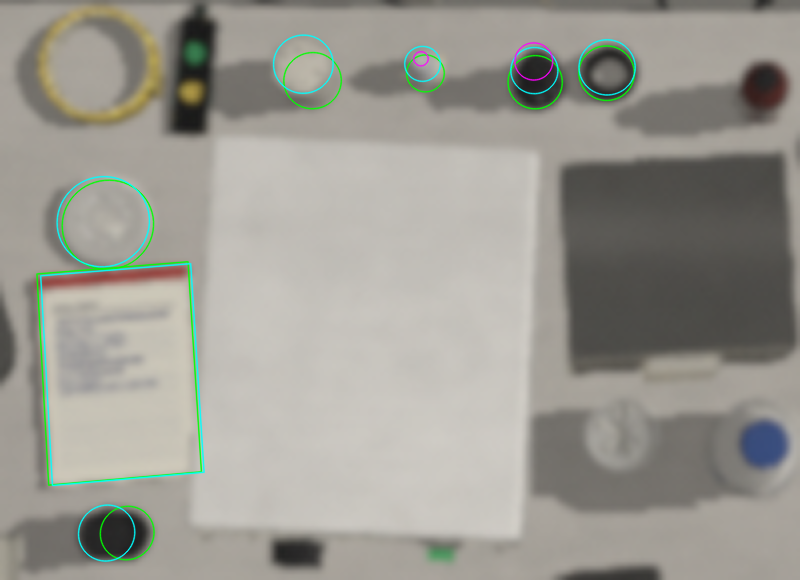

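```bash
python3 - <<'E'
from h import *
w2=dict(np.load("w2.npz"))
crop(w2,255,55,60,60,6,"a.png"); crop(w2,260,140,60,60,6,"b.png"); crop(w2,255,195,66,90,6.66,"c.png")
a,b,c=[cv2.imread(f"pics/{k}.png") for k in "abc"]
ab=np.vstack([a,b]); c=cv2.copyMakeBorder(c,0,max(0,720-c.shape[0]),0,0,0)[:720]
cv2.imwrite("pics/abc.png",cv2.resize(np.hstack([ab,c]),None,fx=.8,fy=.8))
E
```

```text
(no output)
```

View pics/abc.png

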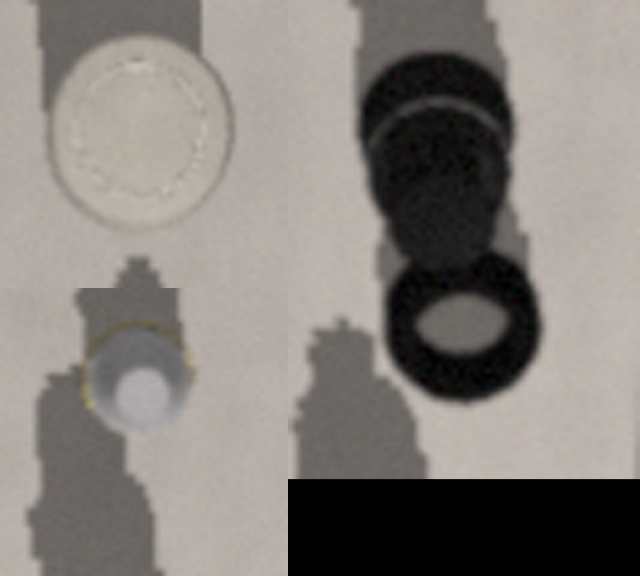

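```bash
python3 - <<'E'
from h import *
w1=dict(np.load("w1.npz")); w2=dict(np.load("w2.npz")); w3=dict(np.load("w3.npz")); t=dict(np.load("top0.npz"))
cc=lambda L,s,x0,y0:[((a+.5)/s-.5+x0,(b+.5)/s-.5+y0) for a,b in L]
print("lamp top\n",unproj(t,cc([(213,138),(540,152),(521,538),(191,525)],4,130,130),210).round(1))
crop(w1,85,45,215,180,3.7,"w1l.png")
print("pad top cam",unproj(t,cc([(37,282),(188,267),(48,487)],4,130,130),10).round(1))
print("edge top",unproj(t,cc([(700,10),(100,6)],4,130,130),0).round(1))
s=dict(np.load("scene0.npz")); g,pc,th=__import__("pickle").load(open("g.pkl","rb"))
overlay(s,[(k,*g[k],0) for k in ("white","obj","eye","ring")],200,220,80,100,6,"os.png")
E
```

```text
lamp top
 [[538.2 193.2 210. ]
 [532.   -5.2 210. ]
 [298.1   3.6 210. ]
 [304.6 199.4 210. ]]
pad top cam [[473.9 348.7  10. ]
 [485.6 244.3  10. ]
 [330.9 335.6  10. ]]
edge top [[ 678.  -116.6    0. ]
 [ 674.7  313.9    0. ]]
```

View pics/w1l.png

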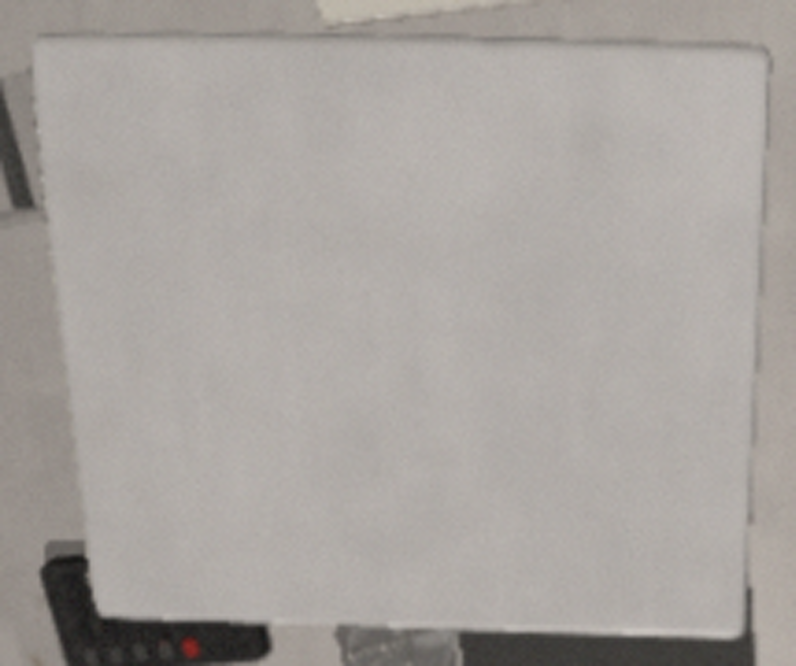

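View pics/os.png

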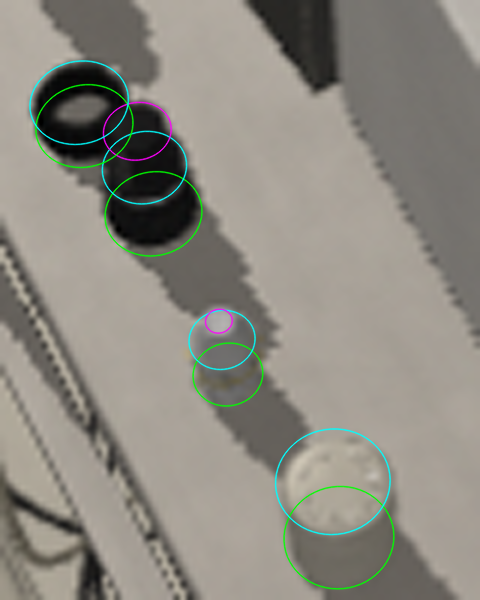

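Findings from the overlays:
- The wrist overlays fit well. The top camera reads about 3 mm low against the known bench edge (676 against 680), so I'm trusting the wrist camera.
- Pad centre is about (410, 290.5), yaw 0.095, with the carrier at the +x end.

Next is the white canister.

```bash
cat >> h.py <<'E'
PAD=np.array([410,290.5]); TH=0.095; AX=np.array([np.cos(TH),np.sin(TH)])
JP=np.pi/2+TH
def pick(x,y,h,open_=62,strength=40,jaw=0.0,approach=110):
    x0,y0,z0=ctrl.read_tool_pos()
    if x0<560:
        ctrl.move_linear([x0,y0,300],speed=350)
        ctrl.move_linear([540,min(max(y,60),140),300],down(0.0),speed=300)
    ctrl.grip(open_)
    ctrl.move_linear([x,y,290],down(jaw),speed=250)
    ctrl.move_linear([x,y,approach],speed=250)
    s=ctrl.move_linear([x,y,h],speed=80,force_limit=12)
    z=ctrl.read_tool_pos()[2]
    ctrl.grip(0,strength)
    print("pick stop",s,"z",round(z,1),"width",ctrl.read_grip_width(),"F",np.round(ctrl.read_force(),1),"t",ctrl.read_t())
    return z
def carry(y0,tx,ty):
    p=ctrl.read_tool_pos()
    ctrl.move_linear([p[0],p[1],150],speed=150)
    ctrl.move_linear([p[0],p[1],300],speed=300)
    ctrl.move_linear([510,min(y0,150),300],down(np.pi/4),speed=250)
    ctrl.move_linear([tx,ty,300],down(JP),speed=250)
def lower(tx,ty,h,zs):   # h: TCP height above part foot, zs: support height
    ctrl.move_linear([tx,ty,zs+h+25],speed=200); ctrl.dwell(.2)
    s=ctrl.move_linear([tx,ty,zs+h-3],speed=25,force_limit=4)
    print("lower stop",s,ctrl.read_tool_pos().round(1) if hasattr(ctrl.read_tool_pos(),'round') else ctrl.read_tool_pos(),"want z",zs+h,"F",np.round(ctrl.read_force(),1))
def release(open_,up=120):
    ctrl.grip(open_); p=ctrl.read_tool_pos(); ctrl.move_linear([p[0],p[1],p[2]+up],speed=120); print("t",ctrl.read_t())
E
python3 - <<'E'
from h import *
pick(622.5,161.8,28)
p=ctrl.read_tool_pos(); ctrl.move_linear([p[0],p[1],60],speed=80)
d=ctrl.get_image("wrist"); np.savez("w4.npz",**d); cv2.imwrite("pics/w4.png",d["frame"][:,:,::-1]); print(ctrl.read_grip_width(),p)
E
```

```text
pick stop False z 28.6 width 40.25490103856339 F [-1.5 -0.4  6. ] t 12.725
40.03484255663142 [622.95734334 161.90839927  28.77718226]
```

View pics/w4.png

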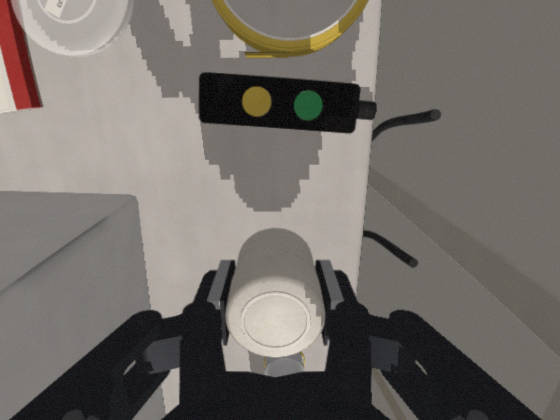

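The canister is held upright, with its top at about (275,320). I'll compute its in-hand offset and carry it over.

```bash
python3 - <<'E'
from h import *
d=dict(np.load("w4.npz")); c=unproj(d,(275.5,321),60.2-28.7+50)[0]; p=np.array(ctrl.read_tool_pos())
print("offset of part from tcp (world, jaw0):",(c-p).round(1))
overlay(d,[("white",*p[:2],p[2]-28.7)],200,210,150,160,4,"o4.png")
carry(161.8,*PAD); lower(*PAD,28.7,10)
d=ctrl.get_image("wrist"); np.savez("w5.npz",**d); p=ctrl.read_tool_pos()
overlay(d,[("white",*p[:2],10)],180,60,200,290,2,"o5.png",[(*PAD,TH)])
print(ctrl.read_t())
E
```

```text
offset of part from tcp (world, jaw0): [ 1.2  1.  21.5]
lower stop True [409.9 290.4  38.7] want z 38.7 F [-1.3 -0.2  6.8]
19.1917
```

View pics/o4.png

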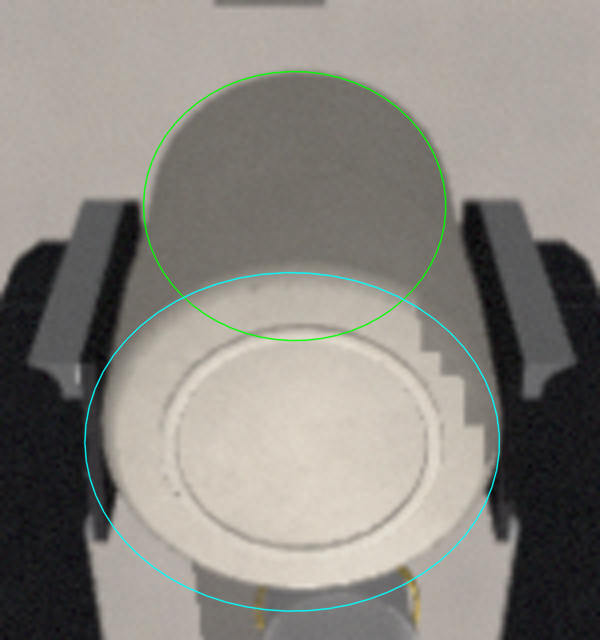

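View pics/o5.png

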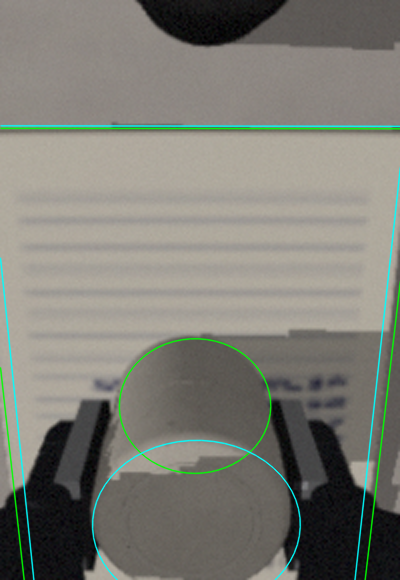

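```bash
python3 - <<'E'
from h import *
release(60,up=150)
p=ctrl.read_tool_pos(); ctrl.move_linear([p[0]-20,p[1],300],speed=300); ctrl.dwell(.2)
d=ctrl.get_image("wrist"); np.savez("w6.npz",**d)
overlay(d,[("white",*PAD,10),("black",299.8,282.8,0),("carrier",517.5,303.7,0)],200,60,140,200,3,"o6.png",[(*PAD,TH)])
crop(d,200,60,140,200,3,"r6.png")
cv2.imwrite("pics/o6b.png",np.hstack([cv2.imread("pics/r6.png")[:590],cv2.imread("pics/o6.png")[:590]])[:, :800])
print(ctrl.read_t())
E
```

```text
t 20.925
21.7
```

View pics/o6b.png

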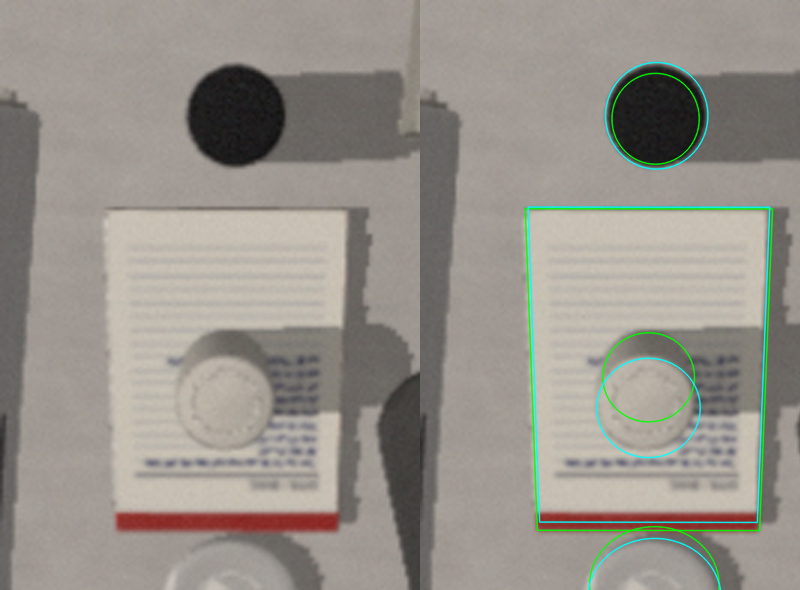

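```bash
python3 - <<'E'
from h import *
z=pick(631,-49.1,22,open_=58)
p=ctrl.read_tool_pos(); ctrl.move_linear([p[0],p[1],80],speed=80)
d=ctrl.get_image("wrist"); np.savez("w7.npz",**d); p=ctrl.read_tool_pos(); print(p,ctrl.read_grip_width())
overlay(d,[("ring",*p[:2],p[2]-22.5)],200,200,150,200,3,"o7.png")
E
```

```text
pick stop False z 22.6 width 36.786967768905264 F [-1.7  0.1  5.4] t 27.15
[630.94967902 -49.0986389   79.44033893] 36.791617115748906
```

View pics/o7.png

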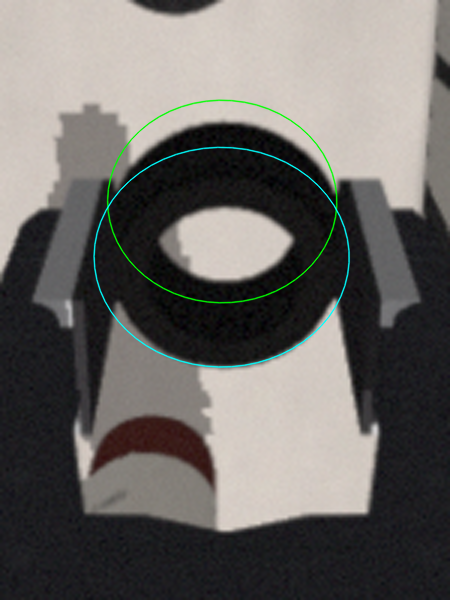

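Held ring, width 36.8: it sits about 2.3 mm toward −y of the TCP, along the pads. I'll compensate for that at placing and check before releasing.

```bash
python3 - <<'E'
from h import *
T=PAD-2.3*AX
carry(60,*T)
ctrl.move_linear([*T,105],speed=200); ctrl.dwell(.2)
d=ctrl.get_image("wrist"); np.savez("w8.npz",**d); p=ctrl.read_tool_pos(); print(p,ctrl.read_grip_width(),ctrl.read_t())
overlay(d,[("white",*PAD,10),("ring",*(np.array(p[:2])+2.3*AX),p[2]-22.6)],180,120,200,290,2,"o8.png")
crop(d,180,120,200,290,2,"r8.png")
cv2.imwrite("pics/o8b.png",np.hstack([cv2.imread("pics/r8.png"),cv2.imread("pics/o8.png")]))
E
```

```text
[408.12113331 290.57712449 105.79291599] 36.87471219115224 32.8083
```

View pics/o8b.png

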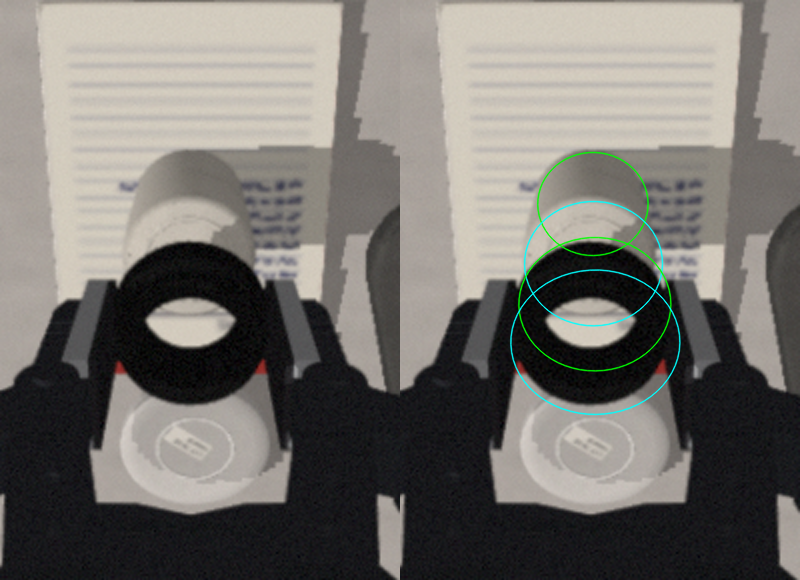

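```bash
python3 - <<'E'
from h import *
T=PAD-2.3*AX
lower(*T,22.6,60)
d=ctrl.get_image("wrist"); np.savez("w9.npz",**d); p=ctrl.read_tool_pos()
crop(d,180,150,200,260,2.2,"r9.png"); print(ctrl.read_t())
E
```

```text
lower stop True [407.6 290.2  82.9] want z 82.6 F [-1.3 -1.9  6.5]
34.2167
```

View pics/r9.png

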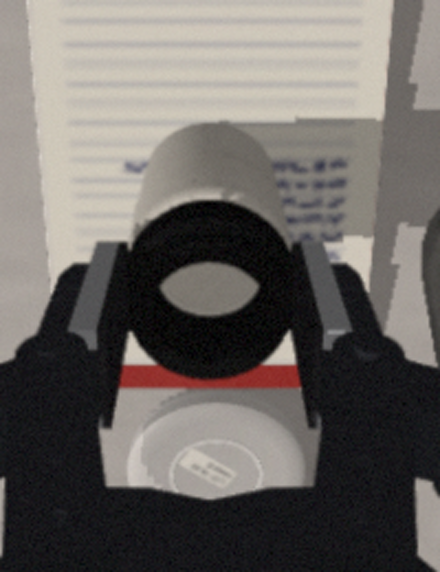

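The ring has contacted the canister at the expected height. It looks slightly forward, with a thin rim of canister showing at the near side, so I'll release and look from above.

```bash
python3 - <<'E'
from h import *
release(56,up=60)
p=ctrl.read_tool_pos(); ctrl.move_linear([p[0]+20,p[1],250],speed=300); ctrl.dwell(.3)
d=ctrl.get_image("wrist"); np.savez("w10.npz",**d)
overlay(d,[("white",*PAD,10),("ring",*PAD,60)],210,110,130,130,6,"o10.png")
crop(d,235,110,65,98,6,"r10.png");overlay(d,[("white",*PAD,10),("ring",*PAD,60)],235,110,65,98,6,"o10.png")
cv2.imwrite("pics/o10b.png",np.hstack([cv2.imread("pics/r10.png"),cv2.imread("pics/o10.png")]))
print(ctrl.read_t(), proj(d,[[*PAD,10]]))
E
```

```text
t 35.1917
36.0583 [[278.66862326 164.28498465]]
```

View pics/o10b.png

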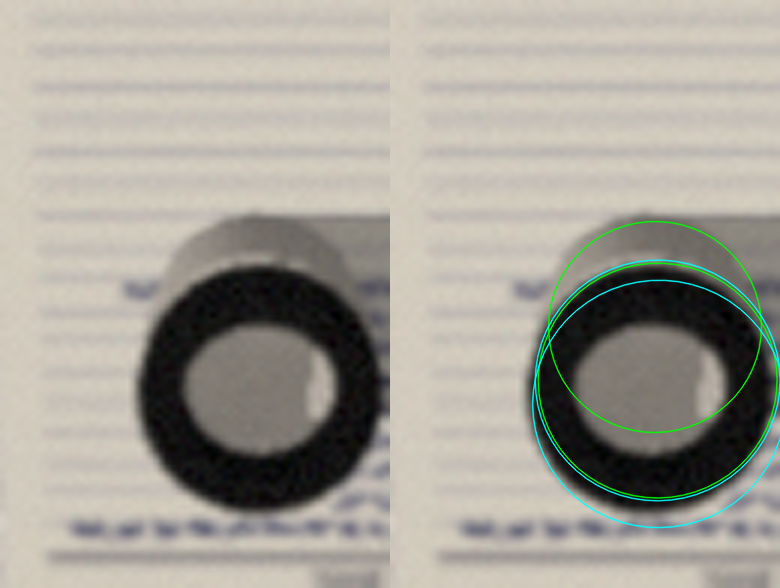

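```bash
python3 - <<'E'
from h import *
d=dict(np.load("w10.npz"))
overlay(d,[("white",408.8,289.2,10),("ring",408.8,289.2,60)],190,60,180,240,2.4,"o10c.png",[(*PAD,TH)])
crop(d,190,60,180,240,2.4,"r10.png")
cv2.imwrite("pics/o10d.png",np.hstack([cv2.imread("pics/r10.png")[:,:400],cv2.imread("pics/o10c.png")[:,:400]]))
E
```

```text
(no output)
```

View pics/o10d.png

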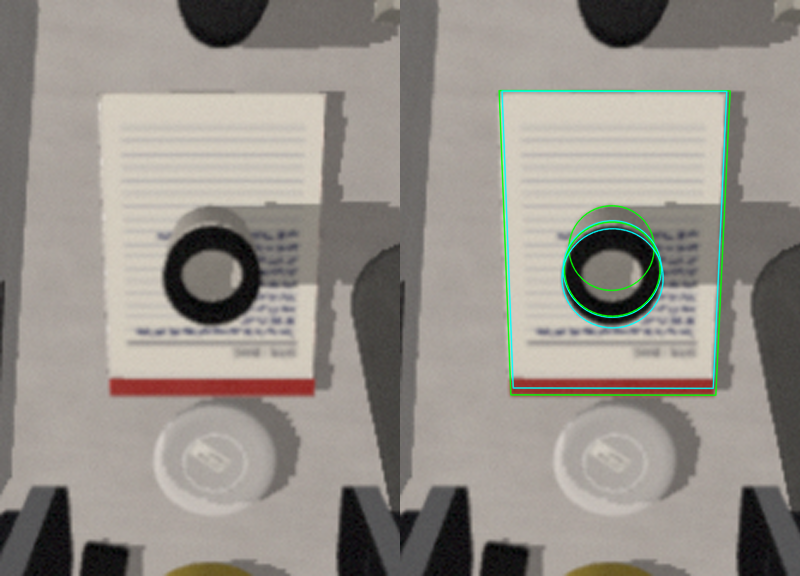

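The stack is concentric to about 1 mm and centred on the pad. Next is the objective.

```bash
python3 - <<'E'
from h import *
z=pick(628.8,79.3,23.5,open_=50,strength=30)
p=ctrl.read_tool_pos(); ctrl.move_linear([p[0],p[1],80],speed=80)
d=ctrl.get_image("wrist"); np.savez("w11.npz",**d); p=ctrl.read_tool_pos(); print(p,ctrl.read_grip_width(),ctrl.read_t())
overlay(d,[("obj",*p[:2],p[2]-z)],220,220,120,150,4,"o11.png")
E
```

```text
pick stop False z 24.0 width 24.905890571890858 F [-1.6 -0.4  6.4] t 41.3417
[628.78797357  79.2982671   79.47930604] 24.571797134951215 42.25
```

View pics/o11.png

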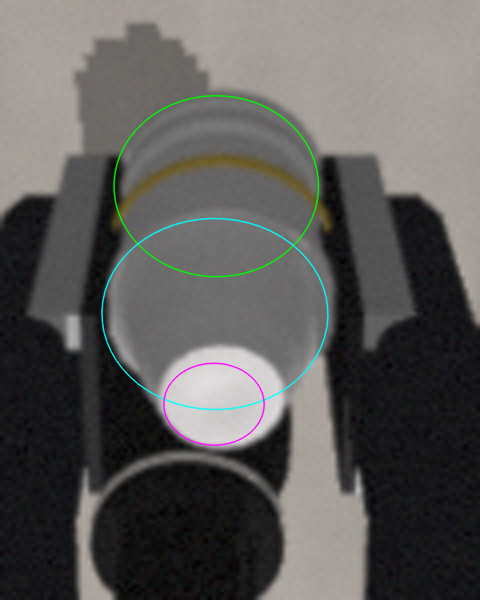

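The objective is held upright and centred (overlay within about 1 mm). Placing it now, and looking before the arm leaves.

```bash
python3 - <<'E'
from h import *
C=np.array([409.3,289.5]); T=C+47.2*AX
carry(80,*T); lower(*T,24,10)
d=ctrl.get_image("wrist"); np.savez("w12.npz",**d); cv2.imwrite("pics/w12.png",d["frame"][:,:,::-1]); print(ctrl.read_grip_width(),ctrl.read_t())
E
```

```text
lower stop True [456.1 293.9  34.2] want z 34 F [-0.7 -0.8  6.5]
24.477067078915674 48.0
```

View pics/w12.png

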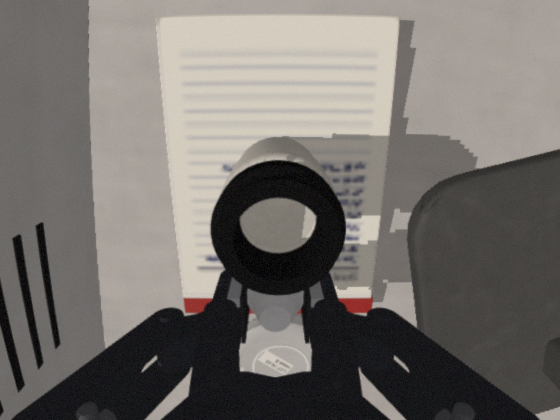

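The objective is down in front of the red strip and the stack is undisturbed. Releasing with a small opening, straight up, then the eyepiece.

```bash
python3 - <<'E'
from h import *
release(45,up=120)
z=pick(623.7,-0.5,27,open_=58,strength=40)
p=ctrl.read_tool_pos(); ctrl.move_linear([p[0],p[1],90],speed=80)
d=ctrl.get_image("wrist"); np.savez("w13.npz",**d); p=ctrl.read_tool_pos(); print(p,ctrl.read_grip_width(),ctrl.read_t())
overlay(d,[("eye",*p[:2],p[2]-z)],200,200,150,190,3,"o13.png")
E
```

```text
t 49.4833
pick stop False z 27.5 width 34.14683193331056 F [-1.9  0.3  5.4] t 55.1167
[ 6.23548362e+02 -5.16723543e-01  8.93899074e+01] 34.01252669045643 56.1083
```

View pics/o13.png

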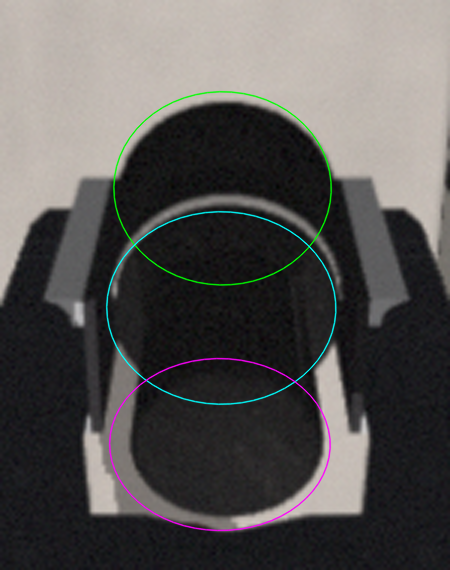

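```bash
python3 - <<'E'
from h import *
C=np.array([409.3,289.5]); T=C-47.2*AX
carry(60,*T); lower(*T,27.5,10)
d=ctrl.get_image("wrist"); np.savez("w14.npz",**d); cv2.imwrite("pics/w14.png",d["frame"][:,:,::-1]); print(ctrl.read_grip_width(),ctrl.read_t())
E
```

```text
lower stop True [362.2 284.9  37.9] want z 37.5 F [-0.1 -0.7  4.7]
33.88170866471614 61.95
```

View pics/w14.png

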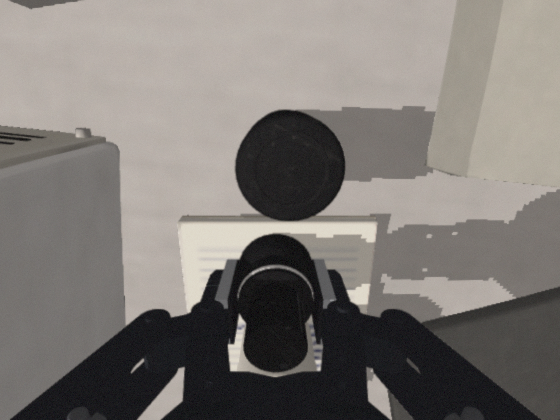

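The eyepiece is upright on the pad. Release, rise and check from above.

```bash
python3 - <<'E'
from h import *
release(56,up=120)
ctrl.move_linear([400,290,300],speed=250); ctrl.dwell(.3)
d=ctrl.get_image("wrist"); np.savez("w15.npz",**d); C=np.array([409.3,289.5])
a=(190,60,180,240,2.4)
overlay(d,[("white",*C,10),("ring",*C,60),("obj",*(C+47.2*AX),10),("eye",*(C-47.2*AX),10)],*a,"o15a.png",[(*PAD,TH)])
crop(d,*a,"r15.png")
cv2.imwrite("pics/o15.png",np.hstack([cv2.imread("pics/r15.png")[:,:400],cv2.imread("pics/o15a.png")[:,:400]]))
ctrl.move_linear([330,150,400],down(np.pi/4),speed=250)
for n in ("top","scene"):
    d=ctrl.get_image(n); cv2.imwrite(f"pics/{n}_end.png",d["frame"][:,:,::-1]); 
    if n=="top": crop(d,130,130,200,145,4,"tend.png")
    else: crop(d,130,120,266,266,2.2,"send.png")
print(ctrl.read_t())
E
```

```text
t 63.4417
65.6667
```

View pics/o15.png

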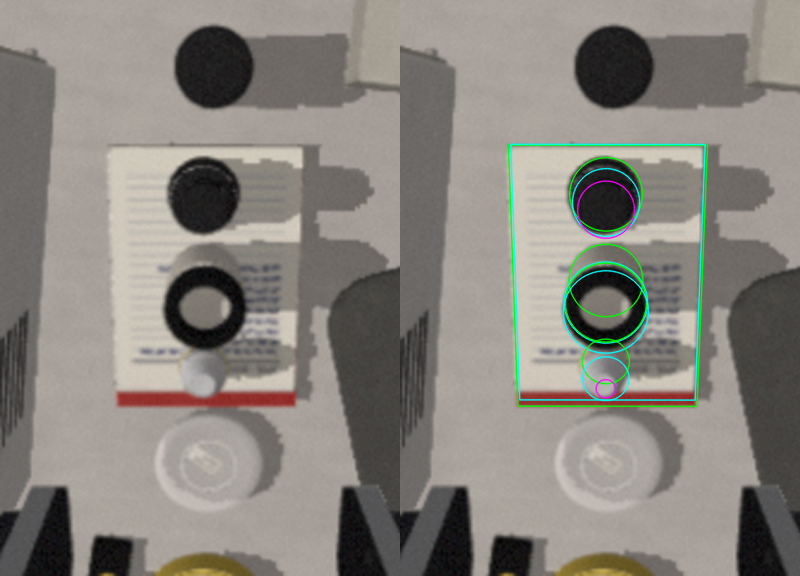

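View pics/tend.png

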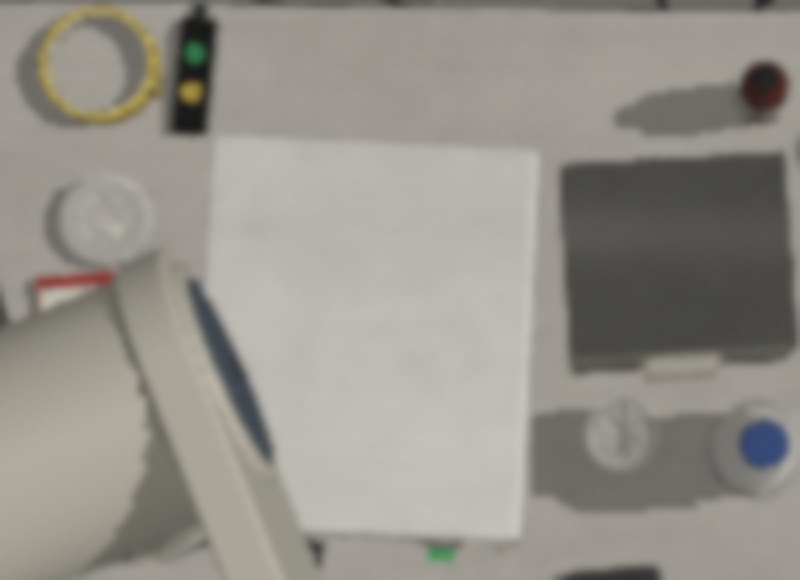

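View pics/send.png

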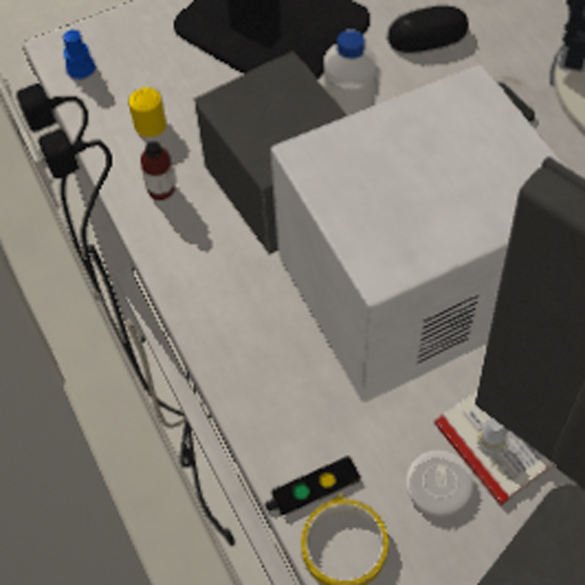

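```bash
python3 - <<'E'
from h import *
print(ctrl.read_force(),np.abs(ctrl.read_joint_velocities()).max(),ctrl.read_t()); ctrl.hand_in()
E
```

```text
[ 0.08492439  0.07576751 -0.66414694] 0.004769820656398647 65.6667
the job is handed in; nothing more can be done
```

I set out all four parts in a row along the middle of the pad and handed in at 65.7 s. I moved them in the order asked: white canister at the centre, adapter ring on top of it, objective on the carrier side, eyepiece on the black canister side.

- **Placement:** the last wrist picture shows every part upright and within about 1–2 mm of its target. The ring sits on the canister to within about 1 mm of concentric.
- **Surroundings:** the dropper bottle shows at the same pixels in the top view as before. The yellow and blue look-alikes were left alone. The arm ended clear of everything, with the wrist force near zero.
- **Disagreements:** the top camera read about 3 mm different from the wrist camera in x and y. I trusted the wrist camera because the top camera also placed the known bench edge about 3 mm off. The ring gripped at 36.8 mm instead of 40 mm and sat about 2.3 mm off-centre in the jaws, which I corrected when placing it.
- **Not confirmed:** the final top and scene views could not check the finished row, because the arm and the left monitor hid most of the pad. That check rests on the wrist picture alone.

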